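# Sort glass-fitting barrels by heft into sprung nests

## Task

The two steel barrels look alike, but each is either hollow, a filled canister or a solid hub, which only its weight tells: lift each a little to feel how heavy it is, then put it in the nest for its kind (one stud on the nest: hollow; two studs: filled; three studs: solid). Press the nest's sprung latch back with the barrel, lower it behind the front lip and push it gently down until it stands on the nest's soft floor and the latch springs forward over its top; let go and leave the third nest empty. Never force a barrel hard against a nest, do not tip it over, and leave the other things on the table where they are.

Things in the scene. Friction and masses are not known exactly. Their poses are not given: they have to be found in the camera images.
- barrel_a: One of two upright steel barrels of the same looks: 44 mm diameter, 64 mm tall, origin at the centre of the underside, z up. It is the hollow one (about 150 g), the filled canister (400 g) or the solid hub (720 g), give or take 6 per cent; either barrel can be any of them, but the two differ. The contents do not show.
- barrel_b: One of two upright steel barrels of the same looks: 44 mm diameter, 64 mm tall, origin at the centre of the underside, z up. Same as barrel_a, but of another kind. A core inside can rattle by 1 to 2 mm.
- nest_hollow: Fixed nest for the hollow (about 150 g) barrel, marked by one dark stud on its front apron and again on top of its rear housing. Base 155 x 64 x 4 mm; origin under the middle of the pocket; +x: the way its latch is pushed, roughly away from the robot. Floor: soft pad, top z 9 mm. Walls around it, top z 20: inner faces front lip x -22 (12 thick), back x +30, sides y +-24 mm. Rear housing from x 57, 40 wide, top z 88.
- nest_filled: Fixed nest for the filled (about 400 g) barrel, marked by two dark studs side by side on its front apron and again on top of its rear housing. Base 155 x 64 x 4 mm; origin under the middle of the pocket; +x: the way its latch is pushed, roughly away from the robot. Same build and sizes as nest_hollow. In every nest the pad yields 1 mm per 4 N, at most 4 mm.
- nest_solid: Fixed nest for the solid (about 720 g) barrel, marked by three dark studs side by side on its front apron and again on top of its rear housing. Base 155 x 64 x 4 mm; origin under the middle of the pocket; +x: the way its latch is pushed, roughly away from the robot. Same build and sizes as nest_hollow. In every nest the pad yields 1 mm per 4 N, at most 4 mm.
- nest_hollow_latch (a joint): Sprung latch of nest_hollow: black block 24 mm wide, z 76 to 84 mm over the nest's underside, front face at x 18 mm at rest (0). Value: m it is pushed to +x, hard stop at 0.012; the spring gives 4 N at first, 0.3 N more per mm. All three alike.
- nest_filled_latch (a joint): Sprung latch of nest_filled: same as nest_hollow_latch. Lip to latch is only 40 mm in every nest, so a 44 mm barrel, foot just above the lip, must press the latch back 4 to 12 mm and then go down; the latch rubs on its side and can hold it up.
- nest_solid_latch (a joint): Sprung latch of nest_solid: same as nest_hollow_latch. In every nest the top of a barrel standing on the floor is at z 73 mm or less, and the latch springs forward over it to 0; if the barrel is not fully down the latch stays back.
- tape_roll: Bystander: grey tape roll lying flat, 50 mm diameter, 24 mm high, between the barrels; origin at the centre of its underside.
- wood_wedge: Bystander: flat wooden strip 100 x 30 x 18 mm; origin at the centre of its underside.
- screwdriver: Bystander: screwdriver lying on the table.
- jar: Bystander: amber jar, 60 mm diameter, 85 mm high; origin at the centre of its underside.
- packer: Bystander: white plastic packer 55 x 35 x 20 mm; origin at the centre of its underside.
Mind the look-alikes: they are no part of the job. Leave any green or turquoise look-alike of the barrel_b alone. What is shaped like the barrel_a but blue is not meant.

How it is judged:
By the outcome, as a careful person would: the job done as asked, in the order asked, and still so for the second after the job is handed in, with the robot touching nothing.
It also fails if it takes over 64 s, if anything falls off the work surface, if the arm or the gripper's body presses on something with over 40 N, if the wrist force passes 120 N, or if a joint passes its speed limit or range.

## Robot

A 7-joint arm with a two-finger parallel gripper is mounted at the origin on the work surface. World frame = base frame: x ahead of the robot, y to its left, z up, the work surface at z = 0. Lengths are in mm, angles in rad, forces in N, time in s.
With the tool pointing down it reaches from about 400 to 875 mm from the base axis. Payload 4.4 kg.
Tool frame: the origin (TCP) lies at the very end of the fingers, on their centre line; the grasp point (between the pads) lies 19 mm behind it; z points along the fingers, x is the direction in which the jaws open and shut, and the axes are right-handed (so a half turn about z gives the same grasp; the last joint's range is limited). The gripper opens to 85 mm and grips with 20 to 120 N. Pads are 22 mm wide; open, the fingers measure 114 mm over their backs; the gripper's body (76 mm by 85 mm) begins 54 mm behind the grasp point. The pads swing forward as they close: fully open they stand 13 mm farther back than shut.
Start: joints at [-1.287, 0.628, 0.038, 1.517, -0.027, 0.996, -0.02], TCP at [222.738, 610.66, 231.313] pointing down, gripper open.
Joint ranges: [-3.06, 3.06], [-0.37, 2.12], [-1.25, 1.32], [0.18, 2.47], [-1.1, 4.24], [0.23, 1.98], [-2.94, 2.94]. Speed limits (rad/s): [2.57, 2.57, 3.14, 3.14, 3.14, 3.14, 3.14].

## Interface

Orientations are given as a unit quaternion [w, x, y, z].
In Python, from bench import arm gives the robot as it stands. Calls block until the motion is done:
- arm.movep(position, orientation): joint-space move of the TCP to a pose.
- arm.movel(position, frame=None, velocity=150, guard=None): straight line of the TCP; frame=None keeps the orientation; velocity is the mean speed in mm/s. With guard (N) it stops when the force on the tool has changed by that much, and returns True; else False.
- arm.movej(angles): joint-space move.
- arm.set_gripper(opening, squeeze=None): finger opening in mm; squeeze is the grip in N (None keeps the last); returns when the fingers have stopped.
- arm.pause(seconds).
- arm.inverse_kinematics(position, orientation): joint angles nearest the present ones, or None.
- arm.read_camera(name): name is "side" or "top"; returns (picture, depth): 480x640x3 uint8, red, green, blue; 480x640 float32, mm along the optical axis (not along the pixel's ray), 0 where there is no reading.
- arm.calibration(name): a dict with "mtx" (3x3 intrinsics, pixels), "extrinsics" (4x4, takes a point from camera to world coordinates). Camera axes: x right, y up, looking along -z (the intrinsics and any distortion apply to the point x, -y, -z); pixel columns grow to the right and rows downward; lengths in mm; the calibration is good to about 2 mm. A picture is of the moment at which its call begins. calibration takes no time and is no camera call.
A pose or a line that the arm cannot do raises arm.Unreachable and nothing moves.
- arm.job_done(): hands the job in, once; it reports no verdict.
Trained networks look in the newest picture that a camera, given by its name, has taken for a name from the list of things; names that differ only in an ending like _2 or _b are one class to them, and where a whole thing is asked for, a point or a joint stands for the part that bears it (a point fixed in the world has none). Each returns a list of dicts, best first, with "confidence" (0 to 1); they miss things now and then, are a little off and sometimes report something else, mostly with a low value. They report only what shows in the picture. A call takes as long as a camera call. They do not tell look-alikes from the thing itself.
- arm.boxes_of(thing, camera): "at" ([column, row] in pixels, amid what is visible of it).
- arm.silhouettes(thing, camera): "region" (480x640 bool, what is visible of it) and "at" ([column, row] in pixels, amid what is visible of it).
- arm.spot_point(thing, camera): "at" ([column, row] in pixels: a listed point, or the origin of a listed thing).
Readings, each from a call of its own:
- arm.current_time(): time.
- arm.current_joints(): joint angles.
- arm.current_qd(): joint speeds.
- arm.current_effort(): joint torques, N m.
- arm.current_tcp_pos(): TCP position.
- arm.current_eef_rot(): TCP orientation.
- arm.current_ft_force(): force on the tool from outside, world axes, zero at the start.
- arm.current_moment(): the same for the moment, N m.
- arm.current_opening(): finger opening in mm.
Only numpy, scipy, OpenCV 4.12 (cv2) and the standard library are available. Lean on these libraries where they do the work, as an engineer would, in place of code of your own. Each camera call takes 0.05 s, during which the arm holds its last target.

## Working session

There is one attempt and no reset: what is moved stays moved. The work goes in short steps, each a Python script; the robot and the scene stay as the last script left them, time stands still between calls to the robot, and variables do not carry over. Pictures are saved under pics/ and viewed, and the job is handed in when it is done.

```bash
ls; mkdir -p pics
python3 - <<'E'
from bench import arm
import cv2, numpy as np
for n in ("top","side"):
    p,d=arm.read_camera(n)
    cv2.imwrite(f"pics/{n}0.png",p[:,:,::-1])
    np.savez(f"{n}0.npz",p=p,d=d)
    c=arm.calibration(n); print(n,np.round(c["mtx"],1).tolist(),np.round(c["extrinsics"],3).tolist(),[k for k in c])
    for t in ("barrel_a","nest_hollow","nest_filled","nest_solid"):
        print(t,[(np.round(r["at"]).tolist(),round(r["confidence"],2)) for r in arm.spot_point(t,n)])
print(arm.current_time(),arm.current_tcp_pos(),arm.current_eef_rot(),arm.current_ft_force())
E
```

```text
pics
top [[518.9, 0.0, 317.3], [0.0, 518.9, 232.2], [0.0, 0.0, 1.0]] [[-0.022, 0.988, -0.152, 383.663], [-1.0, -0.022, 0.004, 54.706], [0.0, 0.152, 0.988, 1151.791], [0.0, 0.0, 0.0, 1.0]] ['mtx', 'extrinsics']
barrel_a [([147.0, 260.0], 0.85), ([322.0, 225.0], 0.78), ([296.0, 258.0], 0.75), ([307.0, 289.0], 0.66), ([188.0, 239.0], 0.62)]
nest_hollow [([413.0, 240.0], 0.9)]
nest_filled [([193.0, 174.0], 0.46)]
nest_solid [([468.0, 230.0], 0.86), ([189.0, 242.0], 0.27)]
side [[450.5, 0.0, 323.9], [0.0, 450.5, 236.4], [0.0, 0.0, 1.0]] [[-0.992, 0.087, -0.088, 464.858], [-0.124, -0.644, 0.755, 762.357], [0.009, 0.76, 0.65, 704.205], [0.0, 0.0, 0.0, 1.0]] ['mtx', 'extrinsics']
barrel_a [([381.0, 279.0], 0.9), ([311.0, 263.0], 0.9), ([308.0, 385.0], 0.72), ([319.0, 442.0], 0.56)]
nest_hollow [([344.0, 210.0], 0.55)]
nest_filled [([353.0, 239.0], 0.9)]
nest_solid [([335.0, 182.0], 0.59), ([277.0, 217.0], 0.56)]
0.5 [222.72271309 610.62351385 231.27835531] [ 1.42927937e-05  8.19358159e-01  5.73281961e-01 -2.83639480e-05] [-0.20687515 -0.34155088 -0.58226515]
```

View pics/top0.png

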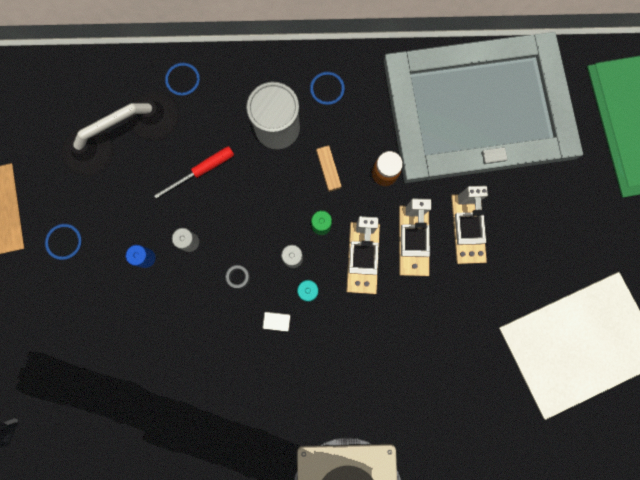

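View pics/side0.png

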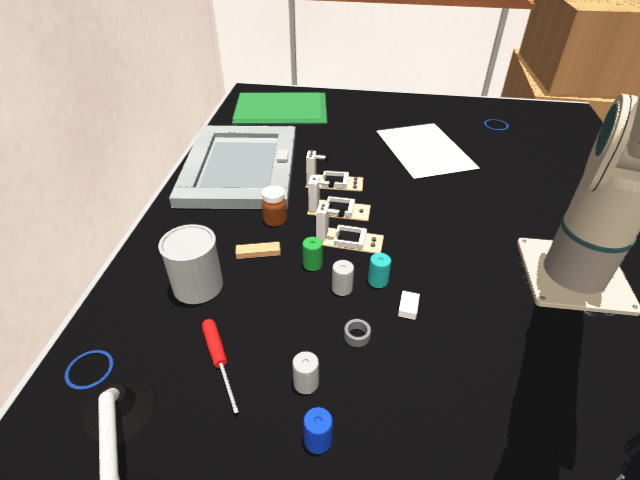

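The steel barrels are at top-view pixels (182,239) and (291,255). The nests are at (364,257) with two studs, (414,240) with one and (469,228) with three. Blue, green and turquoise are look-alikes.

```bash
cat > h.py <<'E'
import numpy as np, cv2
from bench import arm
def cloud(n,d):
    c=arm.calibration(n);K=c["mtx"];E=c["extrinsics"]
    v,u=np.mgrid[0:480,0:640]
    z=d.astype(float)
    X=np.stack([(u-K[0,2])/K[0,0]*z,-(v-K[1,2])/K[1,1]*z,-z,np.ones_like(z)],-1)
    W=(X@E.T)[...,:3]; W[d<=0]=np.nan
    return W
def proj(n,P):
    c=arm.calibration(n);K=c["mtx"];E=c["extrinsics"]
    q=(np.c_[np.atleast_2d(P),np.ones(len(np.atleast_2d(P)))]@np.linalg.inv(E).T)[:,:3]
    return np.c_[K[0,0]*q[:,0]/-q[:,2]+K[0,2],K[1,1]*-q[:,1]/-q[:,2]+K[1,2]]
def ray(n,uv,z):
    c=arm.calibration(n);K=c["mtx"];E=c["extrinsics"]
    uv=np.atleast_2d(uv)
    D=np.c_[(uv[:,0]-K[0,2])/K[0,0],-(uv[:,1]-K[1,2])/K[1,1],-np.ones(len(uv))]@E[:3,:3].T
    o=E[:3,3]; return o+D*((z-o[2])/D[:,2])[:,None]
E
python3 - <<'E'
from h import *
for n in("top","side"):
    f=np.load(n+"0.npz");p,d=f["p"],f["d"];W=cloud(n,d)
    m=(p.max(-1)<40)&(W[...,0]>350)&(W[...,0]<700)&(abs(W[...,1])<300)&(abs(W[...,2])<15)
    print(n,"table",np.nanmedian(W[m][:,2]),np.nanstd(W[m][:,2]))
    A=np.c_[W[m][:,:2],np.ones(m.sum())];print(np.linalg.lstsq(A,W[m][:,2],rcond=None)[0])
    g=(np.ptp(p.astype(int),axis=-1)<25)&(p.max(-1)>90)
    for c in ([ (182,239),(291,255)] if n=="top" else [(306,357),(343,268)]):
        v,u=np.mgrid[0:480,0:640]
        mm=g&(abs(u-c[0])<18)&(abs(v-c[1])<18)&(abs(W[...,2]-64)<4)
        q=W[mm]; (cx,cy),r=cv2.minEnclosingCircle(q[:,:2].astype(np.float32))
        print("barrel",c,mm.sum(),q.mean(0).round(1),"circ",cx,cy,r)
# images enlarged
f=np.load("top0.npz")["p"]
cv2.imwrite("pics/topz.png",cv2.resize(f[180:300,335:495,::-1],None,fx=5,fy=5,interpolation=cv2.INTER_CUBIC))
f=np.load("side0.npz")["p"]
cv2.imwrite("pics/sidez.png",cv2.resize(f[140:260,260:420,::-1],None,fx=5,fy=5,interpolation=cv2.INTER_CUBIC))
E
```

```text
top table -0.0273262656278348 2.4821745367025483
[ 0.00183786 -0.00085207 -0.84316203]
barrel (182, 239) 301 [544.6 337.6  63.6] circ 544.6787109375 337.69085693359375 22.223445892333984
barrel (291, 255) 314 [502.9 106.2  63.8] circ 503.3816833496094 106.1730728149414 21.770858764648438
side table -0.34868985117986995 1.3691681667120534
[ 5.94112753e-04 -1.64511600e-05 -6.20272904e-01]
barrel (306, 357) 473 [543.7 339.8  63.3] circ 544.5242919921875 338.1092529296875 22.339601516723633
barrel (343, 268) 257 [503.  108.9  63.3] circ 502.7744445800781 108.10160827636719 22.061216354370117
```

```bash
ls pics
```

```text
side0.png
sidez.png
top0.png
topz.png
```

View pics/topz.png

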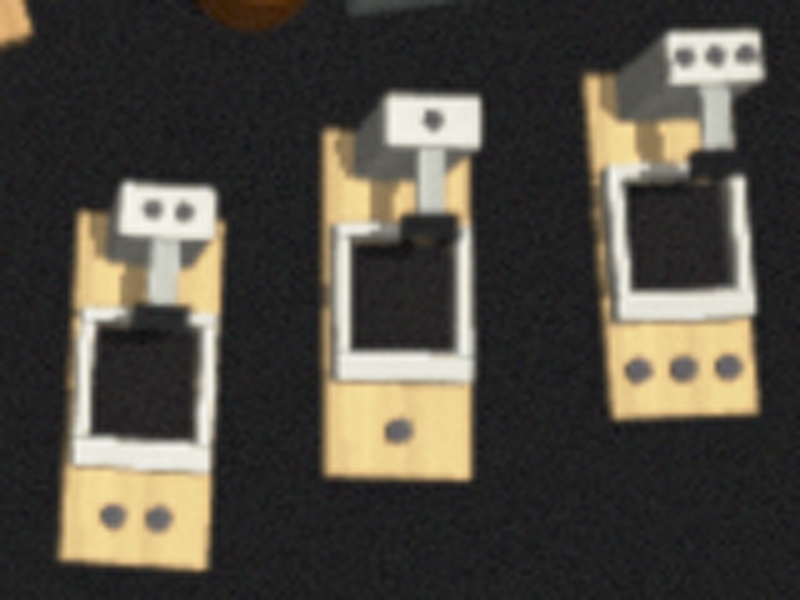

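View pics/sidez.png

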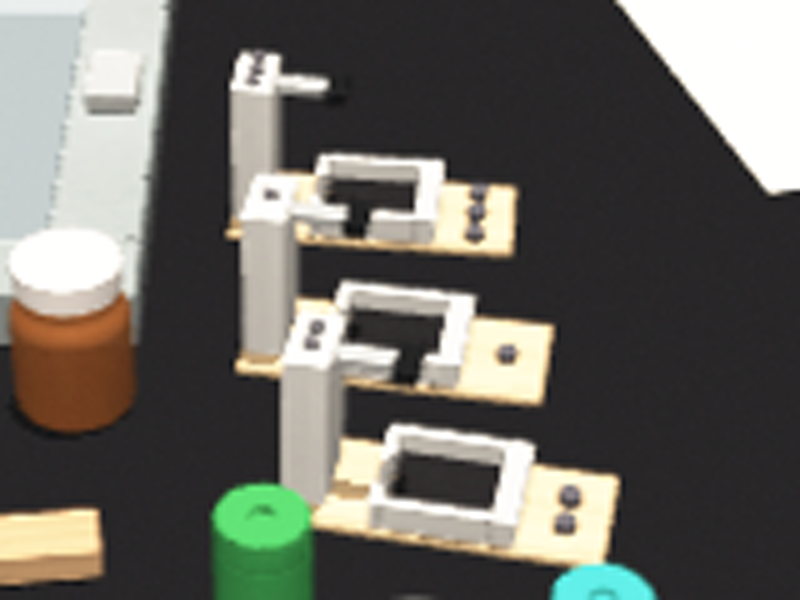

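```bash
cat > fit.py <<'E'
from h import *
from scipy.optimize import minimize
S=6
def box(x0,x1,y0,y1,z0,z1): return np.array([[x,y,z] for x in(x0,x1) for y in(y0,y1) for z in(z0,z1)],float)
def topf(x0,x1,y0,y1,z): return np.array([[x0,y0,z],[x1,y0,z],[x1,y1,z],[x0,y1,z]],float)
def boxfaces(x0,x1,y0,y1,z0,z1,c,cs):
    return [(topf(x0,x1,y0,y1,z1),c,(0,0,1)),
     (np.array([[x0,y0,z0],[x0,y1,z0],[x0,y1,z1],[x0,y0,z1]],float),cs,(-1,0,0)),
     (np.array([[x1,y0,z0],[x1,y1,z0],[x1,y1,z1],[x1,y0,z1]],float),cs,(1,0,0)),
     (np.array([[x0,y0,z0],[x1,y0,z0],[x1,y0,z1],[x0,y0,z1]],float),cs,(0,-1,0)),
     (np.array([[x0,y1,z0],[x1,y1,z0],[x1,y1,z1],[x0,y1,z1]],float),cs,(0,1,0))]
def render(n,pose,roi,bx=-79,t=6,withh=False):
    x,y,a=pose; R=np.array([[np.cos(a),-np.sin(a),0],[np.sin(a),np.cos(a),0],[0,0,1]])
    cam=arm.calibration(n)["extrinsics"][:3,3]
    u0,u1,v0,v1=roi
    im=np.zeros(((v1-v0)*S,(u1-u0)*S),np.float32)+0.1
    F=[]
    F+= boxfaces(bx,bx+155,-32,32,0,4,.72,.6)
    F+= [(topf(-22,30,-24,24,9),.1,(0,0,1))]
    W=[boxfaces(-22,30,-24-t,-24,4,20,.93,.75),boxfaces(-22,30,24,24+t,4,20,.93,.75),boxfaces(30,30+t,-24-t,24+t,4,20,.93,.75),boxfaces(-34,-22,-24-t,24+t,4,20,.93,.75)]
    cl=[(np.array([0,-27]),W[0]),(np.array([0,27]),W[1]),(np.array([33,0]),W[2]),(np.array([-28,0]),W[3])]
    camn=R.T@(cam-np.array([x,y,0]))
    cl.sort(key=lambda q:-np.hypot(*(camn[:2]-q[0])))
    for q in cl: F+=q[1]
    for P,c,nn in F:
        Pw=P@R.T+[x,y,0]; nw=R@np.array(nn,float)
        if nw@(cam-Pw.mean(0))<=0: continue
        q=(proj(n,Pw)-[u0,v0]+0.5)*S-0.5
        cv2.fillConvexPoly(im,np.round(q*16).astype(np.int32),c,lineType=cv2.LINE_8,shift=4)
    im=cv2.resize(im,(u1-u0,v1-v0),interpolation=cv2.INTER_AREA)
    return cv2.GaussianBlur(im,(0,0),0.6)
def fit(n,img,guess,bx=-79):
    g=img.max(-1).astype(np.float32)/255
    a=guess[2];R=np.array([[np.cos(a),-np.sin(a)],[np.sin(a),np.cos(a)]])
    c=box(-90,41,-38,38,4,20); c[:,:2]=c[:,:2]@R.T+guess[:2]
    q=proj(n,c); u0,v0=np.floor(q.min(0)).astype(int); u1,v1=np.ceil(q.max(0)).astype(int)
    roi=(u0,u1,v0,v1); tgt=g[v0:v1,u0:u1]
    # mask: exclude the latch/rod/housing
    L=np.r_[box(14,60,-13,13,72,86),box(56,80,-21,21,4,89)]
    M=np.ones_like(tgt,np.uint8)
    for B in (box(14,60,-13,13,72,86),box(56,80,-21,21,4,89)):
        B=B.copy();B[:,:2]=B[:,:2]@R.T+guess[:2]
        h=cv2.convexHull(np.round(proj(n,B)-[u0,v0]).astype(np.int32)); cv2.fillConvexPoly(M,h,0)
    M=cv2.erode(M,np.ones((3,3))).astype(bool)
    # studs are darker: robust loss
    def f(p):
        r=(render(n,(p[0],p[1],p[2]/100),roi,p[3])-tgt)[M]
        return np.mean(np.minimum(abs(r),.35)**2)
    best=None
    for da in(-.04,0,.04):
        p0=np.array([guess[0],guess[1],(guess[2]+da)*100,bx])
        r=minimize(f,p0,method="Nelder-Mead",options=dict(initial_simplex=[p0]+[p0+np.array(d) for d in([5,0,0,0],[0,5,0,0],[0,0,4,0],[0,0,0,3])],xatol=.02,fatol=1e-7,maxiter=600))
        if best is None or r.fun<best.fun: best=r
    p=best.x; vis=np.hstack([tgt*M,render(n,(p[0],p[1],p[2]/100),roi,p[3])])
    return p,best.fun,vis
E
cat > runfit.py <<'E'
from fit import *
G={"filled":((364,257),(353,237)),"hollow":((414,242),(341,208)),"solid":((469,230),(336,181))}
for k,(t,s) in G.items():
    g=ray("top",[t],9)[0]
    for n in("top","side"):
        img=np.load(n+"0.npz")["p"]
        p,e,vis=fit(n,img,(g[0],g[1],0.0))
        print(k,n,"x %.1f y %.1f yaw %.4f bx %.1f err %.4f"%(p[0],p[1],p[2]/100,p[3],e))
        cv2.imwrite(f"pics/fit_{k}_{n}.png",cv2.resize((vis*255).clip(0,255).astype(np.uint8),None,fx=5,fy=5,interpolation=cv2.INTER_NEAREST))
E
time python3 runfit.py
```

```text
Traceback (most recent call last):
  File "runfit.py", line 7, in <module>
    p,e,vis=fit(n,img,(g[0],g[1],0.0))
            ~~~^^^^^^^^^^^^^^^^^^^^^^^
  File "fit.py", line 52, in fit
    r=minimize(f,p0,method="Nelder-Mead",options=dict(initial_simplex=[p0]+[p0+np.array(d) for d in([5,0,0,0],[0,5,0,0],[0,0,4,0],[0,0,0,3])],xatol=.02,fatol=1e-7,maxiter=600))
  File "fit.py", line 47, in f
    r=(render(n,(p[0],p[1],p[2]/100),roi,p[3])-tgt)[M]
       ~~~~~~^^^^^^^^^^^^^^^^^^^^^^^^^^^^^^^^^
  File "fit.py", line 28, in render
    q=(proj(n,Pw)-[u0,v0]+0.5)*S-0.5
       ~~~~^^^^^^
  File "h.py", line 11, in proj
    c=arm.calibration(n);K=c["mtx"];E=c["extrinsics"]
ValueError: time passes only in moves, steps and waits

real	0m14.566s
user	0m4.287s
sys	0m1.857s
```

```bash
sed -i 's/arm\.calibration(/CAL(/' h.py fit.py
python3 - <<'E'
s=open('h.py').read()
s=s.replace("def cloud","import functools\n@functools.cache\ndef CAL(n): return arm.calibration(n)\ndef cloud",1)
open('h.py','w').write(s)
E
time python3 runfit.py
```

```text
filled top x 499.4 y -49.8 yaw -0.0894 bx -76.9 err 0.0136
filled side x 497.5 y -49.9 yaw -0.0882 bx -77.3 err 0.0241
hollow top x 535.3 y -165.0 yaw -0.0464 bx -77.0 err 0.0135
hollow side x 533.3 y -165.4 yaw -0.0515 bx -77.2 err 0.0291
solid top x 559.9 y -289.1 yaw 0.0183 bx -76.6 err 0.0158
solid side x 558.2 y -289.1 yaw 0.0064 bx -77.5 err 0.0255
real	0m21.687s
user	0m14.184s
sys	0m0.265s
```

Run:
```python
import cv2,numpy as np
ims=[cv2.imread(f"pics/fit_{k}_{n}.png") for k in("filled","solid") for n in("top","side")]
def pad(i): 
    s=min(400/i.shape[1],300/i.shape[0]); i=cv2.resize(i,None,fx=s,fy=s); o=np.zeros((300,400,3),np.uint8); o[:i.shape[0],:i.shape[1]]=i; return o
p=[pad(i) for i in ims]
cv2.imwrite("pics/fits.png",np.vstack([np.hstack(p[:2]),np.hstack(p[2:])]))
```

```text
(no output)
```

View pics/fits.png

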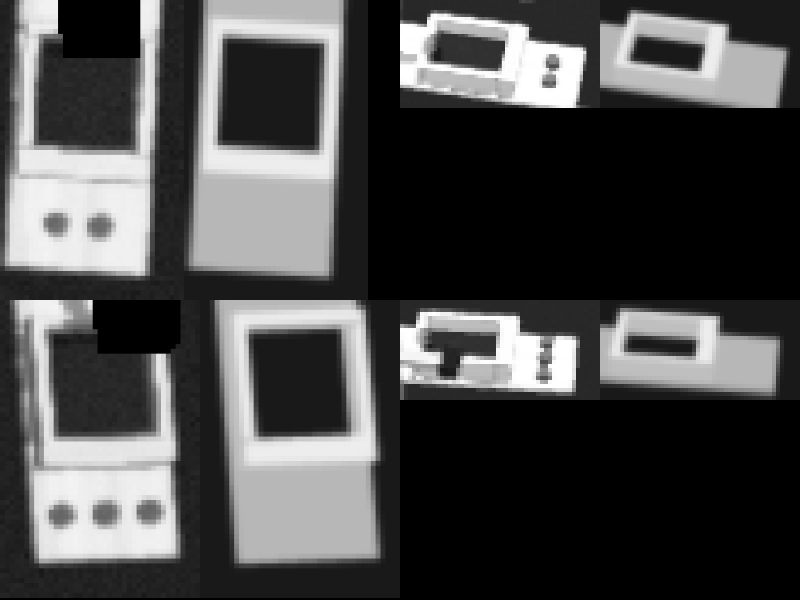

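```bash
cat > cyl.py <<'E'
from h import *
from scipy.optimize import minimize
S=8
th=np.linspace(0,2*np.pi,48,endpoint=False)
def hullr(n,x,y,roi):
    u0,u1,v0,v1=roi
    P=np.array([[x+22*np.cos(t),y+22*np.sin(t),z] for t in th for z in(0,64)])
    q=(proj(n,P)-[u0,v0]+.5)*S-.5
    im=np.zeros(((v1-v0)*S,(u1-u0)*S),np.float32)
    cv2.fillConvexPoly(im,cv2.convexHull(np.round(q*16).astype(np.int32)),1.0,shift=4)
    return cv2.GaussianBlur(cv2.resize(im,(u1-u0,v1-v0),interpolation=cv2.INTER_AREA),(0,0),.6)
def fitcyl(n,img,x,y):
    g=img.max(-1).astype(np.float32)/255
    q=proj(n,[[x+a,y+b,z] for a in(-40,40) for b in(-40,40) for z in(0,64)])
    u0,v0=np.floor(q.min(0)).astype(int);u1,v1=np.ceil(q.max(0)).astype(int);roi=(u0,u1,v0,v1)
    t=g[v0:v1,u0:u1]; t=np.clip((t-.13)/(.45-.13),0,1)
    f=lambda p:np.mean((hullr(n,p[0],p[1],roi)-t)**2)
    r=minimize(f,[x,y],method="Nelder-Mead",options=dict(initial_simplex=[[x,y],[x+4,y],[x,y+4]],xatol=.02,fatol=1e-7))
    return r.x,r.fun,np.hstack([t,hullr(n,*r.x,roi)])
if __name__=="__main__":
    for g in((544.6,338),(503,107)):
        for n in("top","side"):
            p,e,v=fitcyl(n,np.load(n+"0.npz")["p"],*g); print(n,p.round(1),round(e,4))
            cv2.imwrite(f"pics/cyl_{n}_{int(g[0])}.png",cv2.resize((v*255).astype(np.uint8),None,fx=6,fy=6,interpolation=cv2.INTER_NEAREST))
E
python3 cyl.py
```

```text
top [546.  339.3] 0.0147
side [543.4 337.5] 0.0063
top [505.2 107.1] 0.0035
side [502.2 105.9] 0.0211
```

```bash
cat >> h.py <<'E'
def Q(yaw):  # tool down, tool x along nest +y (world dir yaw+90deg) flipped choice by 'flip'
    from scipy.spatial.transform import Rotation as Ro
    a=yaw+np.pi/2
    R=np.array([[np.cos(a),np.sin(a),0],[np.sin(a),-np.cos(a),0],[0,0,-1]]).T
    q=Ro.from_matrix(R).as_quat(); return [q[3],q[0],q[1],q[2]]
def ff(k=5):
    f=[]
    for _ in range(k): f.append(arm.current_ft_force()); arm.pause(.03)
    return np.mean(f,0).round(2)
E
python3 - <<'E'
from h import *
print(np.round(arm.current_joints(),2),arm.current_opening())
for fl in(0,np.pi):
  for p in((544.7,338.3,0),(503.6,106.7,0),(499,-50,-.089),(534,-165,-.049),(559,-289,.012)):
    j=arm.inverse_kinematics([p[0],p[1],100],Q(p[2]+fl)); print(round(fl,1),p,None if j is None else np.round(j,2))
E
```

```text
[-1.29  0.63  0.04  1.52 -0.03  1.   -0.02] 85.2224309226826
0 (544.7, 338.3, 0) [-0.56  0.77 -0.06  1.65  0.06  0.72  0.91]
0 (503.6, 106.7, 0) [-0.23  0.64 -0.04  2.01  0.05  0.5   1.26]
0 (499, -50, -0.089) [ 0.09  0.62 -0.07  2.04  0.09  0.48  1.44]
0 (534, -165, -0.049) [ 0.29  0.68 -0.07  1.89  0.08  0.58  1.7 ]
0 (559, -289, 0.012) [ 0.48  0.76 -0.08  1.69  0.08  0.7   1.94]
3.1 (544.7, 338.3, 0) [-0.97  0.88  0.67  1.67 -0.69  0.85 -1.58]
3.1 (503.6, 106.7, 0) [-0.65  0.72  0.6   2.02 -0.7   0.61 -1.14]
3.1 (499, -50, -0.089) [-0.37  0.72  0.64  2.06 -0.75  0.61 -0.86]
3.1 (534, -165, -0.049) [-0.12  0.76  0.59  1.9  -0.66  0.68 -0.74]
3.1 (559, -289, 0.012) [ 0.08  0.85  0.62  1.7  -0.64  0.81 -0.56]
```

Run:
```python
from h import *
x,y=544.7,338.3
arm.movep([x,y,110],Q(0))
f0=ff()
arm.movel([x,y,24],velocity=120,guard=8)
print(arm.current_tcp_pos(),ff())
arm.set_gripper(40,50)
print("open",arm.current_opening(),ff())
arm.movel([x,y,54],velocity=60)
arm.pause(.3)
f1=ff(8)
print(f0,f1,"dW",f1[2]-f0[2],arm.current_tcp_pos(),arm.current_opening(),arm.current_time())
for n in("top","side"):
    p,d=arm.read_camera(n); cv2.imwrite(f"pics/{n}1.png",p[:,:,::-1]); np.savez(n+"1.npz",p=p,d=d)
```

```text
[545.20424995 338.6630561   24.60172178] [-0.24  0.36  0.06]
open 43.29168197723351 [-0.53 -0.55  4.18]
[0.03 0.49 0.15] [ 0.03 -0.04 -3.53] dW -3.6799999999999997 [544.68805744 338.28022724  53.93968362] 43.16579119574175 5.1667
```

View pics/side1.png

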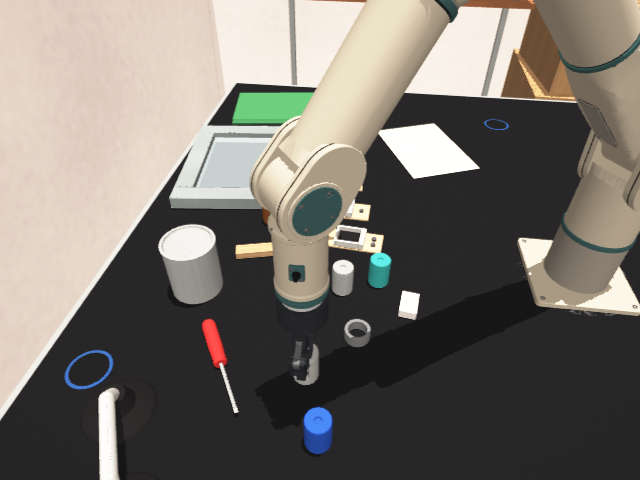

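Run:
```python
from h import *
p=np.load("side1.npz")["p"][320:400,255:365,::-1].copy()
z=cv2.resize(p,None,fx=7,fy=7,interpolation=cv2.INTER_CUBIC)
th=np.linspace(0,2*np.pi,60)
for zz in(30,94):
    q=proj("side",np.c_[544.7+22*np.cos(th),338.3+22*np.sin(th),th*0+zz])
    cv2.polylines(z,[np.round((q-[255,320]+.5)*7-.5).astype(np.int32)],True,(0,0,255),1)
cv2.imwrite("pics/s1z.png",z)
```

```text
(no output)
```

View pics/s1z.png

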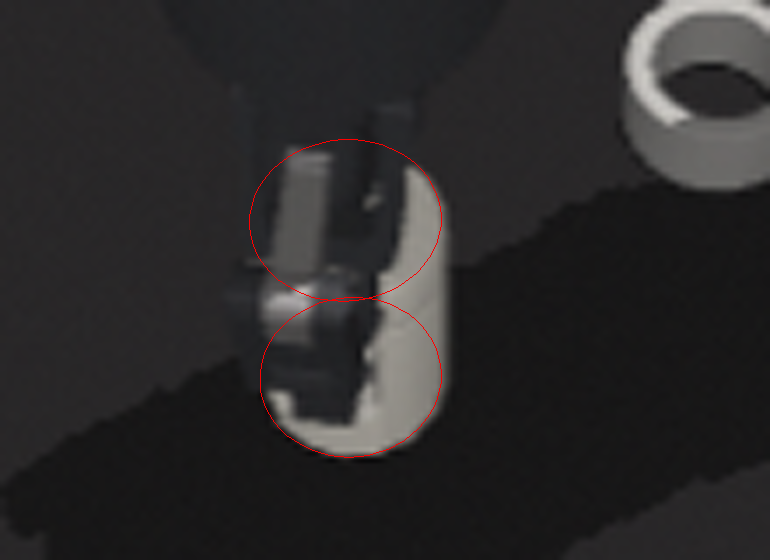

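```bash
cat >> h.py <<'E'
def nestpt(N,dx,dy=0):
    x,y,a=N; return [x+dx*np.cos(a)-dy*np.sin(a), y+dx*np.sin(a)+dy*np.cos(a)]
def approach(N,off):
    """N nest pose in TCP frame; off = TCP z minus foot z"""
    arm.movel([*arm.current_tcp_pos()[:2],off+125],velocity=200)
    arm.movep([*nestpt(N,-40),off+125],Q(N[2]))
    arm.movel([*nestpt(N,-40),off+25],velocity=120,guard=15)
def insert(N,off,dx=4,dy=0,foot=7.5):
    b=ff()
    g=arm.movel([*nestpt(N,dx,dy),off+25],velocity=40,guard=18)
    print("push",g,arm.current_tcp_pos().round(1),(ff()-b).round(1))
    if g: return False
    g=arm.movel([*nestpt(N,dx,dy),off+foot],velocity=20,guard=10)
    print("down",g,(arm.current_tcp_pos()-[0,0,off]).round(1),(ff()-b).round(1),arm.current_opening())
    return g
def shots(tag):
    for n in("top","side"):
        p,d=arm.read_camera(n); cv2.imwrite(f"pics/{n}{tag}.png",p[:,:,::-1]); np.savez(f"{n}{tag}.npz",p=p,d=d)
E
python3 - <<'E'
from h import *
print(ray("top",[(308,291),(321,221)],64).round())
N=(498.5,-49.6,-.089)
approach(N,24)
print(arm.current_tcp_pos(),ff(),arm.current_time())
shots("2")
p=np.load("side2.npz")["p"]; cv2.imwrite("pics/s2z.png",cv2.resize(p[150:290,280:440,::-1],None,fx=5,fy=4.2857,interpolation=cv2.INTER_CUBIC))
E
```

```text
[[427.  73.  64.]
 [575.  42.  64.]]
[459.20642598 -45.88676172  49.42292184] [ 0.2  -0.22 -3.89] 8.5083
```

View pics/s2z.png

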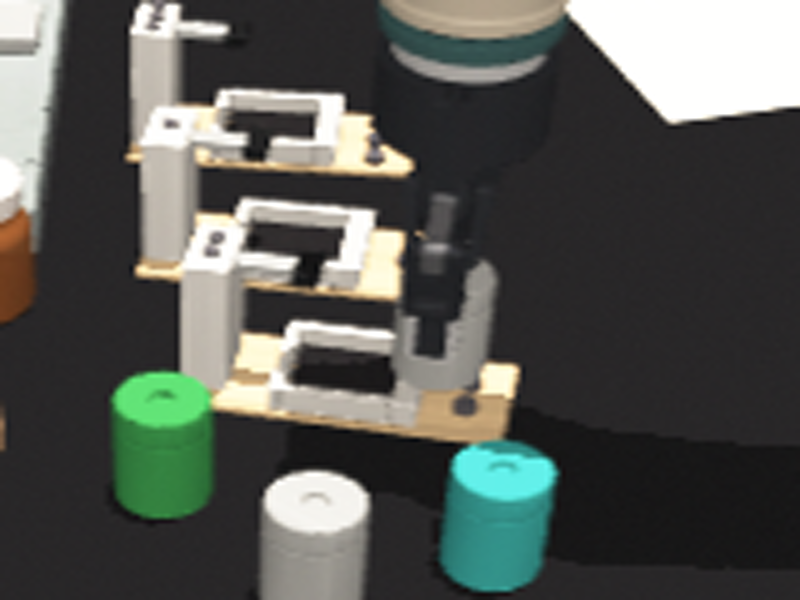

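View pics/top2.png

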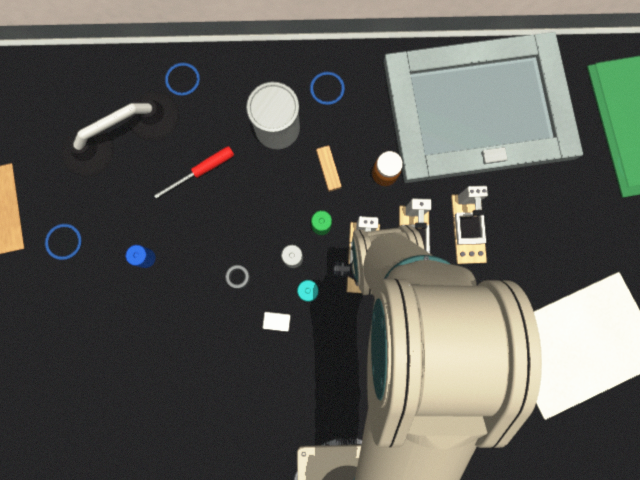

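The barrel is held upright in front of the two-stud nest, with its foot near zoom pixel (440,385). The force reads about 3.8 N, so this is the filled one.

Run:
```python
from h import *
N=(498.5,-49.6,-.089)
print(insert(N,24),arm.current_time())
shots("3")
p=np.load("side3.npz")["p"]; cv2.imwrite("pics/s3z.png",cv2.resize(p[150:290,280:440,::-1],None,fx=5,fy=4.2857,interpolation=cv2.INTER_CUBIC))
```

```text
push False [499.8 -49.8  48.6] [-5.   0.2  2.1]
down False [503.4 -50.    8. ] [ 0.8 -0.1  5.2] 43.3617551218321
False 11.3833
```

View pics/s3z.png

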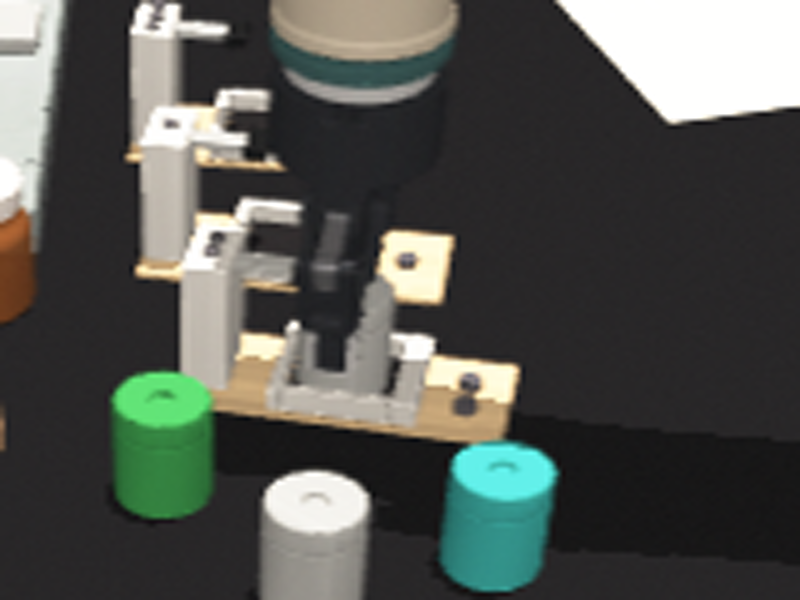

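The barrel is down in the pocket and the latch force is gone (fx about 0), so the latch has sprung over. I'll release and pick the second barrel.

Run:
```python
from h import *
arm.set_gripper(66)
t=arm.current_tcp_pos(); print(t.round(1),ff())
arm.movel([t[0],t[1],150],velocity=200)
x,y=503.6,106.7
arm.set_gripper(85)
arm.movep([x,y,110],Q(0))
shots("4")
f0=ff()
arm.movel([x,y,24],velocity=120,guard=8)
print(arm.current_tcp_pos(),ff())
arm.set_gripper(40,50)
print("open",arm.current_opening(),ff())
arm.movel([x,y,54],velocity=60)
arm.pause(.3)
f1=ff(8)
print(f0,f1,"dW",f1[2]-f0[2],arm.current_tcp_pos(),arm.current_opening(),arm.current_time())
p=np.load("side4.npz")["p"]; cv2.imwrite("pics/s4z.png",cv2.resize(p[150:290,280:440,::-1],None,fx=5,fy=4.2857,interpolation=cv2.INTER_CUBIC))
```

```text
[502.2 -50.   31.3] [-0.21  0.11 -0.39]
[504.02531451 106.8012327   24.42694447] [-0.06 -0.12  0.03]
open 43.23614097934059 [-0.82 -0.8   5.55]
[ 0.38 -0.42 -0.21] [ 0.33 -0.07 -6.61] dW -6.4 [503.55877847 106.70210115  53.91850072] 43.40159021458596 16.9167
```

View pics/s4z.png

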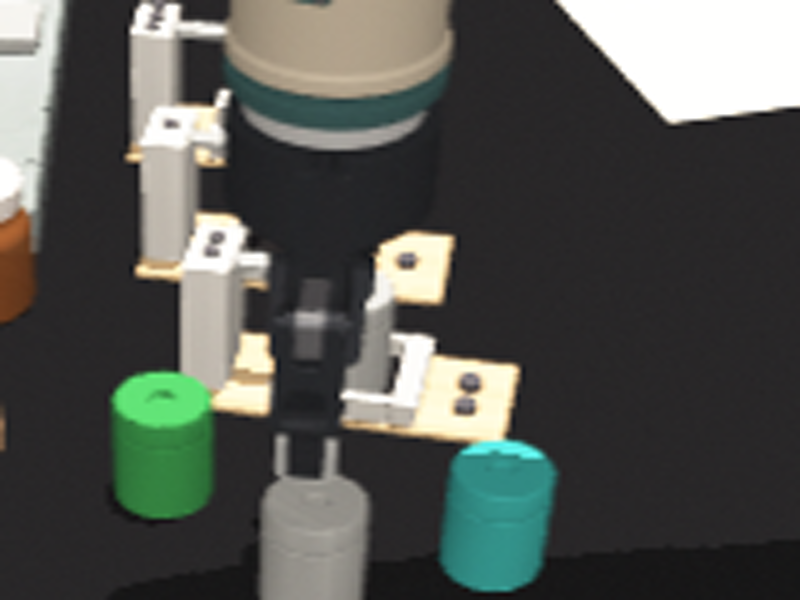

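View pics/top4.png

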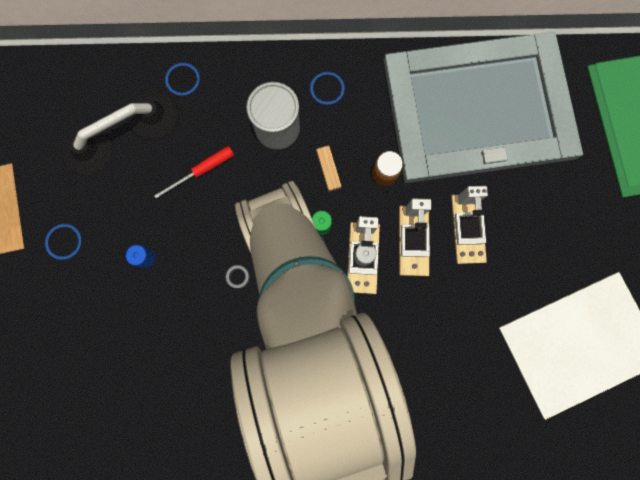

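The second barrel reads about 6.5 N, so it is the solid one and goes to the three-stud nest. The top view shows barrel 1 in the two-stud nest at (366,254).

```bash
sed -i 's/velocity=20,guard=10/velocity=20,guard=14/' h.py
python3 - <<'E'
from h import *
N=(559.0,-289.1,.012)
approach(N,24)
print(arm.current_tcp_pos(),ff(),arm.current_time())
shots("5")
g=insert(N,24,foot=6.5)
shots("6")
print(g,arm.current_time())
for k in "56":
    p=np.load(f"side{k}.npz")["p"]; cv2.imwrite(f"pics/s{k}z.png",cv2.resize(p[120:260,260:420,::-1],None,fx=5,fy=4.2857,interpolation=cv2.INTER_CUBIC))
E
```

```text
[ 519.79375902 -289.8424338    49.74014922] [-0.11 -0.23 -6.9 ] 20.1667
push False [ 560.5 -288.9   48.5] [-5.4  0.5  2.1]
down False [ 563.7 -289.2    7.3] [-1.4  0.2  8.6] 43.45415857598037
False 23.1917
```

View pics/s6z.png

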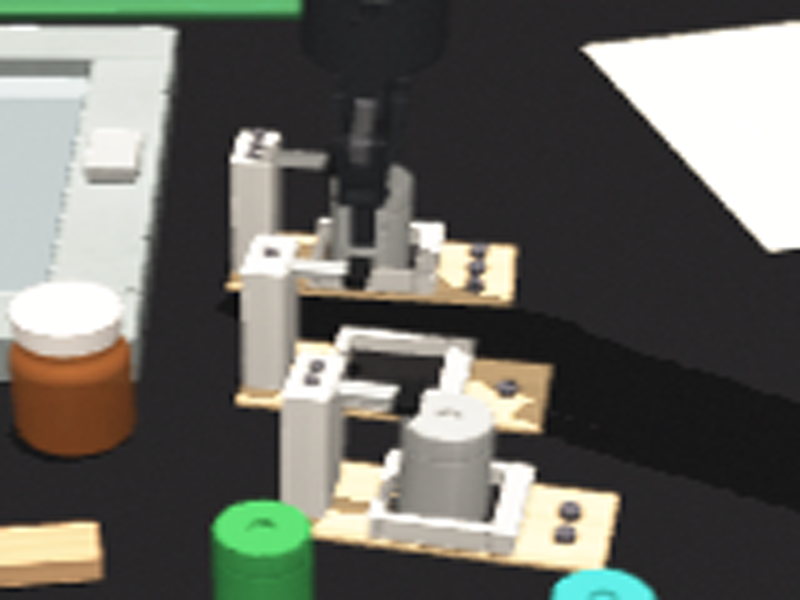

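Run:
```python
from h import *
arm.set_gripper(66)
t=arm.current_tcp_pos(); print(t.round(1),ff())
arm.movel([t[0],t[1],160],velocity=200)
arm.movep([480,250,200],Q(0))
shots("7"); print(arm.current_time())
p=np.load("side7.npz")["p"]; cv2.imwrite("pics/s7z.png",cv2.resize(p[150:260,300:400,::-1],None,fx=5.4,fy=5.4,interpolation=cv2.INTER_CUBIC))
p=np.load("side0.npz")["p"]; cv2.imwrite("pics/s0z.png",cv2.resize(p[150:260,300:400,::-1],None,fx=5.4,fy=5.4,interpolation=cv2.INTER_CUBIC))
p=np.load("top7.npz")["p"]; cv2.imwrite("pics/t7z.png",cv2.resize(p[180:300,335:495,::-1],None,fx=5,fy=5,interpolation=cv2.INTER_CUBIC))
```

```text
[ 563.1 -289.1   30.4] [-0.19 -0.15 -0.16]
26.5833
```

View pics/s7z.png

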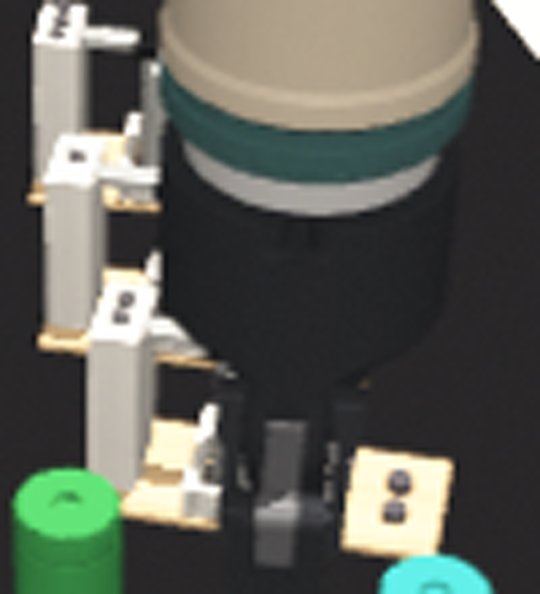

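View pics/t7z.png

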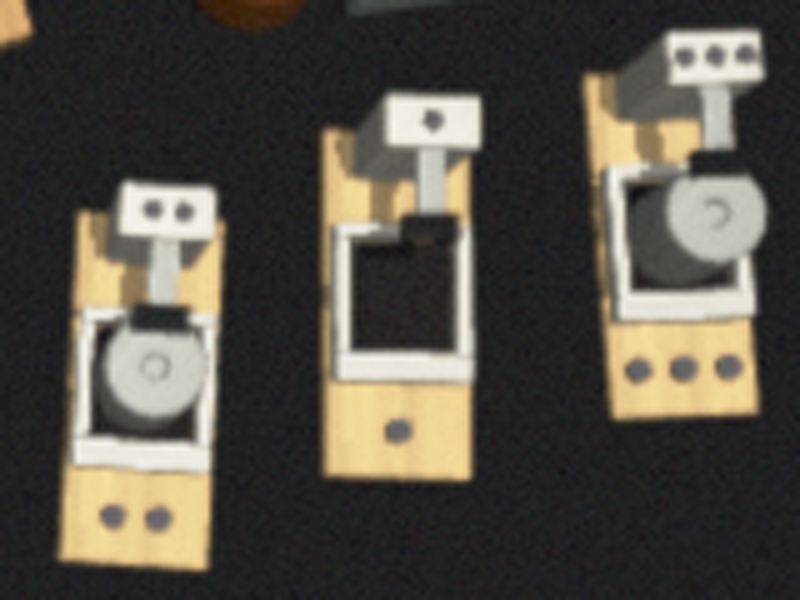

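View pics/top7.png

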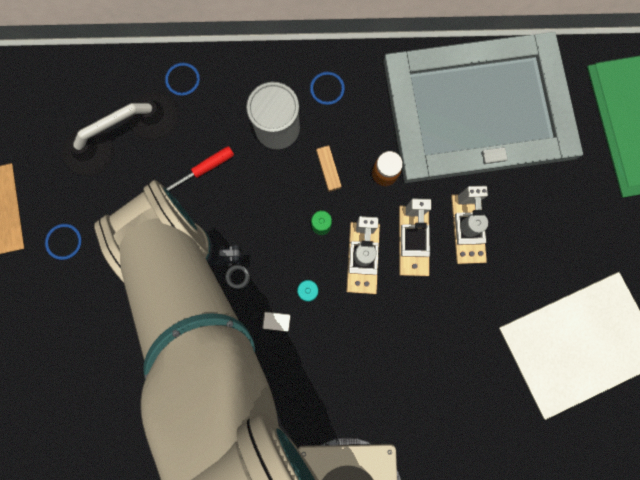

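Both latches look to be in their rest positions, with the black blocks at zoom (160,317) and (713,160) over the barrel tops. I'll check this numerically and check that the bystanders have not moved.

Run:
```python
from h import *
arm.movej([-1.287,0.628,0.038,1.517,-0.027,0.996,-0.02])
shots("8"); print(arm.current_time())
a=np.load("top0.npz");b=np.load("top8.npz");W=cloud("top",b["d"])
for c in((366,254),(478,223)):
    v,u=c; q=W[c[1]-4:c[1]+5,c[0]-4:c[0]+5].reshape(-1,3); print("top z",np.nanmedian(q,0))
d=abs(a["p"].astype(int)-b["p"]).max(-1)
m=cv2.morphologyEx((d>50).astype(np.uint8),cv2.MORPH_OPEN,np.ones((2,2)))
n,_,st,ce=cv2.connectedComponentsWithStats(m)
for i in range(1,n): print(st[i].tolist())
for n_,lab in(((160,317),'f'),((713,160),'s'),((430,225),'h')):
    u,v=335+n_[0]//5,180+n_[1]//5
    for I in(a,b):
        g=I["p"].max(-1).astype(float)[v-12:v+5,u-1:u+2].mean(1).round(); print(lab,g.tolist())
p=b["p"]; s=np.load("side8.npz")["p"]; cv2.imwrite("pics/s8z.png",cv2.resize(s[150:270,280:400,::-1],None,fx=5,fy=5,interpolation=cv2.INTER_CUBIC))
```

```text
28.3167
top z [501.17694207 -50.08550643  70.94826047]
top z [ 562.00385756 -289.64563055   70.11960719]
[469, 216, 14, 18, 214]
[485, 217, 5, 13, 45]
[173, 229, 21, 22, 361]
[282, 246, 21, 22, 359]
[356, 246, 20, 19, 314]
[8, 421, 5, 4, 12]
f [205.0, 206.0, 206.0, 207.0, 208.0, 208.0, 208.0, 208.0, 204.0, 174.0, 74.0, 42.0, 46.0, 44.0, 41.0, 30.0, 29.0]
f [205.0, 206.0, 206.0, 207.0, 206.0, 209.0, 207.0, 208.0, 205.0, 171.0, 74.0, 43.0, 42.0, 44.0, 56.0, 120.0, 191.0]
s [197.0, 196.0, 199.0, 200.0, 198.0, 198.0, 199.0, 199.0, 191.0, 149.0, 63.0, 37.0, 36.0, 37.0, 37.0, 43.0, 58.0]
s [198.0, 196.0, 199.0, 200.0, 201.0, 199.0, 199.0, 201.0, 190.0, 150.0, 64.0, 37.0, 35.0, 37.0, 51.0, 126.0, 193.0]
h [205.0, 203.0, 203.0, 204.0, 204.0, 203.0, 204.0, 203.0, 188.0, 135.0, 58.0, 40.0, 38.0, 42.0, 47.0, 48.0, 39.0]
h [203.0, 203.0, 205.0, 203.0, 206.0, 204.0, 205.0, 203.0, 188.0, 137.0, 59.0, 37.0, 39.0, 43.0, 49.0, 49.0, 41.0]
```

View pics/s8z.png

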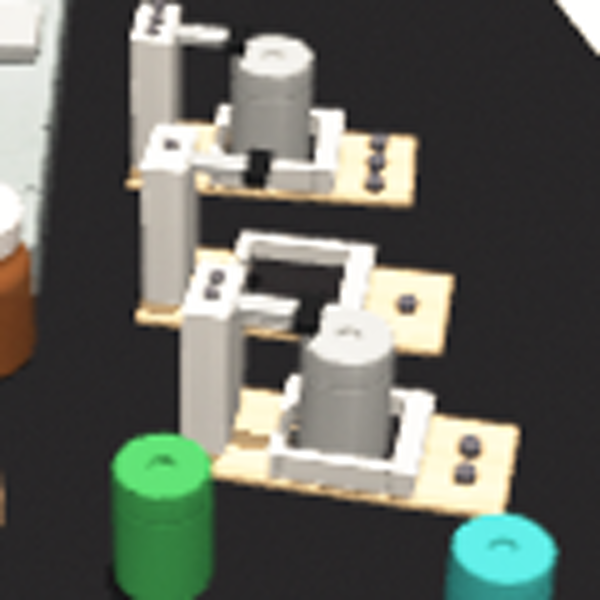

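Both barrels stand on the floor with their tops at about z 71 and 70 mm. Both latches are forward to rest, unchanged to under a pixel. The only differences from the first picture are the two barrels; no bystander has moved.

```bash
python3 -c "
from bench import arm
arm.job_done(); print(arm.current_time())"
```

```text
the job is handed in; nothing more can be done
the job is handed in; nothing more can be done
```

Both barrels are in their nests and the job was handed in at about 28 s on the robot clock. I got no verdict back.

- **First barrel:** the one at about (545, 338) mm pulled 3.7–3.9 N when lifted, so it is the filled one. It went into the two-stud nest.
- **Second barrel:** the one at about (504, 107) mm pulled 6.4–6.9 N, so it is the solid one. That is slightly under the stated solid range on the first reading, but far from the other two kinds. It went into the three-stud nest.
- **Fit:** each barrel pressed its latch back with about 5 N. It then went down with no guard stop and at most about 9 N change in force.

The last pictures, with the arm back at its start pose, showed:
- **Barrels:** both stand upright, with tops at z of about 71 and 70 mm; the limit is 73 mm.
- **Latches:** all three sit at their rest positions to under a pixel, the two used ones over the barrel tops. The one-stud nest is empty.
- **Bystanders:** in the top view, apart from a few pixels at the left edge where the arm itself shows, only the two barrels changed. The look-alikes and other things are where they were.

No check failed. The two cameras disagreed by about 2 mm, so I used the mean of both, and neither barrel met any sideways force going in.

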